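Make up two sanding drums on their arbors

ROBOT

A 7-joint arm with a two-finger parallel gripper is mounted at the origin on the work surface. World frame = base frame: x ahead of the robot, y to its left, z up, the work surface at z = 0. Lengths are in m, angles in rad, forces in N, time in s.
With the tool pointing down it reaches from about 0.425 to 0.825 m from the base axis. Payload 3.6 kg.
Tool frame: the origin (TCP) lies where the fingers leave the gripper's body, on its centre line; the fingertips stand 73 mm ahead of it and the grasp point (between the pads) lies 54 mm ahead of it; z points along the fingers, y is the line along which they close (so a half turn about z gives the same grasp; the last joint's range is limited). The gripper opens to 85 mm and grips with 20 to 120 N. Pads are 22 mm wide; open, the fingers measure 114 mm over their backs; the gripper's body (76 mm by 85 mm) begins 54 mm behind the grasp point. The pads swing forward as they close: fully open they stand 13 mm farther back than shut.
Start: joints at [1.258, 0.615, -0.013, 1.423, 0.008, 1.103, -0.04], TCP at [0.184, -0.623, 0.304] pointing down, gripper open.
Joint ranges: [-3.12, 3.12], [-0.3, 2.06], [-1.34, 1.32], [0.26, 2.42], [-1.36, 4.5], [0.01, 1.98], [-2.84, 2.84]. Speed limits (rad/s): [2.79, 2.79, 3.14, 3.14, 3.14, 3.14, 3.14].

INTERFACE

Orientations are given as a unit quaternion [x, y, z, w].
In Python, from station import arm, snapshot, camera_info, ticket gives the robot as it stands. Calls block until the motion is done:
- arm.movep(position, orientation): joint-space move of the TCP to a pose.
- arm.line_to(position, velocity=0.15, ori=None): straight line of the TCP; ori=None keeps the orientation; velocity is the mean speed in m/s.
- arm.move_j(angles): joint-space move.
- arm.move_gripper(opening, effort=None): opening from 0.0 (shut) to 1.0 (fully open); effort is the grip in N (None keeps the last); returns when the fingers have stopped.
- arm.pause(seconds).
- arm.ik(position, orientation): joint angles nearest the present ones, or None.
- snapshot(name): name is "side" or "top" or "wrist"; returns the picture (480x640x3 uint8, blue, green, red); there is no depth.
- camera_info(name): a dict with "fx", "fy", "cx", "cy" (pixels), "R" (3x3) and "t" (3): a world point X has camera coordinates R X + t; the wrist camera has in their place "T_tool_cam" (4x4, takes a point from camera to tool coordinates, whose origin is the TCP and whose axes are the flange's). Camera axes: x right, y down, z forward; pixel columns grow to the right and rows downward; lengths in m; the calibration is good to about 2 mm. A picture is of the moment at which its call begins: read the wrist's pose just before it. camera_info takes no time and is no camera call.
A pose or a line that the arm cannot do raises arm.MotionError and nothing moves.
- ticket.finish_job(): hands the job in; it is judged then, once.
Readings, each from a call of its own:
- arm.read_time(): time.
- arm.read_joint_positions(): joint angles.
- arm.read_dq(): joint speeds.
- arm.read_effort(): joint torques, N m.
- arm.read_tool_pos(): TCP position.
- arm.read_eef_rot(): TCP orientation.
- arm.read_ft_force(): force on the tool from outside, world axes, zero at the start.
- arm.read_wrist_torque(): the same for the moment, N m.
- arm.read_opening(): opening from 0.0 (shut) to 1.0 (fully open).
- arm.read_finger_force(): force on a finger pad.
Only numpy, scipy, OpenCV 4.12 (cv2) and the standard library are available. Lean on these libraries where they do the work, as an engineer would, in place of code of your own. Each camera call takes 0.05 s, during which the arm holds its last target. There are 200 camera calls.

TASK

Make up the two sanding drums by stacking the loose parts over the upright pins. On the green-based arbor put first the steel flange, then the brown coarse drum, then the yellow knob on top; on the red-based arbor, which already has its shoulder, put the purple fine drum and then the blue knob on top. Each part must sit flat, fully down on the one below, and the open tin of screws must be left standing where it is.

Things in the scene. Friction and masses are not known exactly. Their poses are not given: they have to be found in the camera images.
- green_arbor: Fixed arbor: a green round base 72 mm across and 14 mm thick with an upright bright steel pin in its middle, bare base around the pin. The pin is 12 mm thick and stands 44 mm above the base's top (tip 58 mm above the table); its last 10 mm taper to a 4 mm blunt tip. Origin: centre of the base's underside, on the table; z up along the pin.
- red_arbor: Fixed arbor: a red round base 72 mm across and 14 mm thick with the same pin as the green one (12 mm thick, tip 58 mm above the table, tapered over its last 10 mm) and a fixed steel shoulder disc round the pin, 44 mm across and 10 mm high, so that parts come to rest on it 24 mm above the table. Origin: centre of the base's underside, on the table; z up along the pin.
- flange: Loose plain bright steel ring, 56 mm across, 10 mm thick, 22 mm through hole, lying flat. Origin: centre of its underside; z up through the hole. About 140 g.
- coarse_drum: Loose coarse sanding drum: an upright ring 52 mm across and 22 mm high, black rubber core inside a brown outer sleeve, 22 mm through hole. Origin: centre of its underside; z up through the hole. About 70 g.
- fine_drum: Loose fine sanding drum: an upright ring 52 mm across and 22 mm high, black rubber core inside a purple outer sleeve, 22 mm through hole. Origin: centre of its underside; z up through the hole. About 70 g.
- yellow_knob: Loose yellow clamping knob: a flat skirt 50 mm across and 8 mm high below, a ribbed round grip 36 mm across (38 mm over the ribs, which are look only) and 14 mm high above it, 22 mm in all; 22 mm through hole. It stands skirt down and goes on that way. Origin: centre of its underside; z up through the hole. About 50 g.
- blue_knob: Loose blue clamping knob, otherwise the same as the yellow one: skirt 50 mm across and 8 mm high below, ribbed grip 36 mm across and 14 mm high above, 22 mm through hole; stands skirt down. Origin: centre of its underside; z up through the hole. About 50 g.
- screw_tin: Loose open aluminium tin of brass screws, 60 mm across and 42 mm high, a bystander to be left alone. Origin: centre of its underside; z up. A wooden offcut (75 x 40 x 19 mm) and an orange tape measure (40 mm high) also lie among the parts.
Not all that is in view belongs to the job. What is shaped like the coarse_drum but turquoise is not meant.

How it is judged:
By the outcome, as a careful person would: the job done as asked, in the order asked, and still so for the second after the job is handed in, with the robot touching nothing.
It also fails if it takes over 134 s, if anything falls off the work surface, if the arm or the gripper's body presses on something with over 40 N, if the wrist force passes 120 N, or if a joint passes its speed limit or range.

## Working session

There is one attempt and no reset: what is moved stays moved. The work goes in short steps, each a Python script; the robot and the scene stay as the last script left them, time stands still between calls to the robot, and variables do not carry over. Pictures are saved under pics/ and viewed, at most 14 in all, crops included, and the job is handed in when it is done.

```bash
mkdir -p pics; ls
python3 - <<'E'
from station import *
import cv2,numpy as np
for n in("top","side","wrist"):
    cv2.imwrite(f"pics/{n}0.png",snapshot(n)); c=camera_info(n); print(n,{k:np.round(v,3).tolist() for k,v in c.items()})
print(arm.read_time(),arm.read_tool_pos(),arm.read_eef_rot(),arm.read_ft_force())
E
```

```text
pics
top {'fx': 515.442, 'fy': 515.442, 'cx': 315.608, 'cy': 244.572, 'R': [[-0.012, -1.0, 0.027], [-0.997, 0.01, -0.07], [0.07, -0.027, -0.997]], 't': [-0.012, 0.582, 1.139]}
side {'fx': 451.674, 'fy': 451.674, 'cx': 312.647, 'cy': 238.021, 'R': [[-0.753, -0.658, -0.008], [-0.428, 0.498, -0.754], [0.501, -0.565, -0.656]], 't': [0.428, 0.269, 0.682]}
wrist {'fx': 430.885, 'fy': 430.885, 'cx': 309.491, 'cy': 242.702, 'T_tool_cam': [[-0.0, -0.955, -0.296, 0.075], [1.0, -0.0, -0.001, 0.0], [0.001, -0.296, 0.955, -0.07], [0.0, 0.0, 0.0, 1.0]]}
0.15 [ 0.18376353 -0.62303045  0.30300465] [ 9.89731080e-01  1.42938518e-01 -1.40627449e-04 -9.74447109e-04] [0.28324502 0.19061888 0.7100899 ]
```

View pics/top0.png

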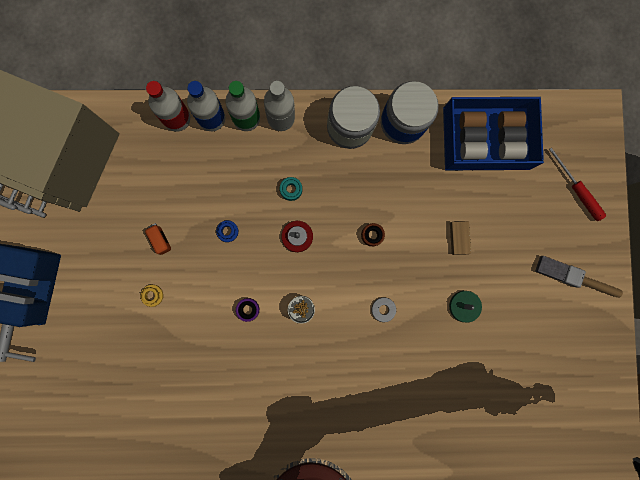

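View pics/side0.png

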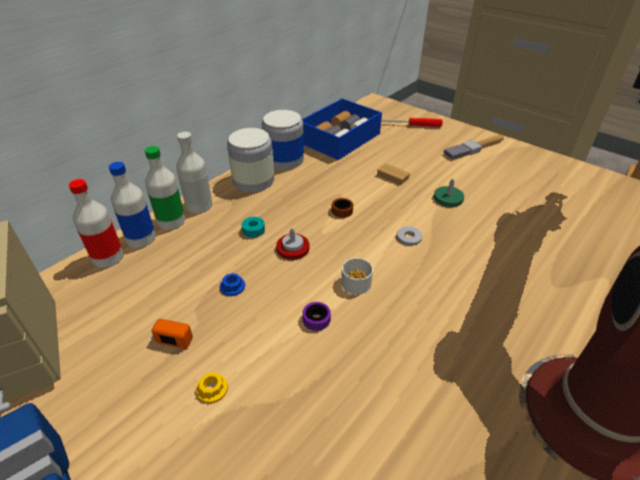

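Top view: flange (383,309), coarse (373,235), green arbor (466,306), red arbor (297,236), purple drum (247,309), blue knob (227,231), yellow knob (151,295), tin (300,308). The turquoise decoy is at (290,188). The side view agrees. Next I cast coarse positions from the top view and hover over the flange.

```bash
cat > h.py <<'E'
from station import arm,snapshot,camera_info,ticket
import numpy as np,cv2
from scipy.spatial.transform import Rotation as Ro
Q=[2**-.5,2**-.5,0,0]   # tool down, fingers close along world x, camera on +y side
def cast(n,uv,z,pose=None):
    c=camera_info(n); d=np.array([(uv[0]-c["cx"])/c["fx"],(uv[1]-c["cy"])/c["fy"],1.])
    if n=="wrist":
        T=np.array(c["T_tool_cam"]); p,q=pose; R=Ro.from_quat(q).as_matrix()
        o=R@T[:3,3]+p; d=R@T[:3,:3]@d
    else:
        R=np.array(c["R"]); o=-R.T@np.array(c["t"]); d=R.T@d
    return o+d*(z-o[2])/d[2]
def look(name):
    pose=(np.array(arm.read_tool_pos()),arm.read_eef_rot()); im=snapshot("wrist")
    cv2.imwrite(f"pics/{name}.png",im); return im,pose
SEED=dict(flange=((383,309),.010),coarse=((373,235),.022),green=((466,306),.014),red=((297,236),.014),
 fine=((247,309),.022),blue=((227,231),.012),yellow=((151,295),.012),tin=((300,308),.04))
S={k:cast("top",*v)[:2] for k,v in SEED.items()}
E
python3 - <<'E'
from h import *
for k,v in S.items(): print(k,v.round(3),arm.ik([*v,.25],Q) is not None,arm.ik([*v,.07],Q) is not None)
t=arm.read_time(); arm.movep([*S["flange"],.22],Q); print(arm.read_time()-t, arm.read_joint_positions()); look("fl")
t=arm.read_time(); arm.movep([*S["green"],.22],Q); print(arm.read_time()-t); b,_=look("gr")
a=cv2.imread("pics/fl.png"); cv2.imwrite("pics/m1.png",cv2.resize(np.hstack([a,b]),(800,300)))
E
```

```text
flange [ 0.435 -0.169] True True
coarse [ 0.602 -0.148] True True
green [ 0.439 -0.357] True True
red [0.602 0.024] True True
fine [0.44  0.136] True True
blue [0.615 0.182] True True
yellow [0.473 0.351] True True
tin [0.441 0.018] True True
1.9 [ 0.59676564  0.47853989 -0.38320197  2.03033638  0.27820701  0.68140901
  0.03191342]
0.7749999999999999
```

View pics/m1.png

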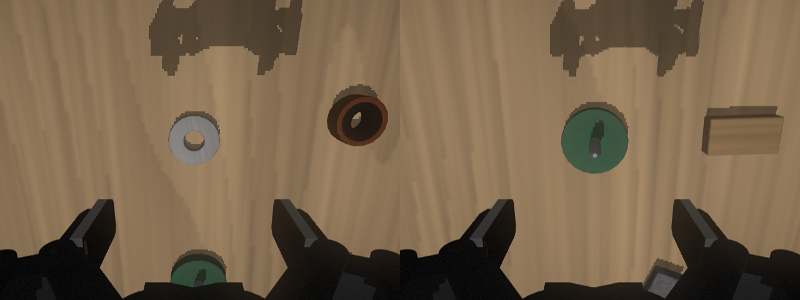

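The flange is near full-res (310,222) and the green base near (310,225), with the drum and offcut clearly separate and an unobstructed view. I'll survey all seven items with colour masks.

```bash
cat >> h.py <<'E'
RNG=dict(flange=((0,0,110),(180,60,255),.005),green=((60,80,20),(95,255,255),.007),red=((172,150,40),(5,255,255),.007),
 coarse=((0,130,20),(11,255,150),.011),fine=((125,100,30),(150,255,255),.011),blue=((105,130,30),(124,255,255),.006),
 yellow=((22,190,60),(32,255,255),.006))
def blob(im,k,near=(310,225),w=110):
    lo,hi,z=RNG[k]; h=cv2.cvtColor(im,cv2.COLOR_BGR2HSV)
    if lo[0]>hi[0]: m=cv2.inRange(h,lo,(180,)+hi[1:])|cv2.inRange(h,(0,)+lo[1:],hi)
    else: m=cv2.inRange(h,lo,hi)
    r=np.zeros_like(m); cv2.circle(r,near,w,255,-1); m=cv2.morphologyEx(m&r,cv2.MORPH_OPEN,np.ones((3,3)))
    c=max(cv2.findContours(m,cv2.RETR_EXTERNAL,cv2.CHAIN_APPROX_NONE)[0],key=cv2.contourArea)
    e=cv2.fitEllipse(cv2.convexHull(c)); cv2.ellipse(im,e,(0,255,255),1); return e,z
def measure(k,p,name):
    im,pose=look(name); e,z=blob(im,k); return cast("wrist",e[0],z,pose)[:2],e,im
E
python3 - <<'E'
from h import *
import json
P={};ims=[]
for k in("green","flange","coarse","red","fine","blue","yellow"):
    arm.movep([*S[k],.22],Q); arm.pause(.1)
    P[k],e,im=measure(k,None,"s_"+k); ims.append(im[110:350,190:450])
    print(k,P[k].round(4),(P[k]-S[k]).round(4),np.round(e[0]),np.round(e[1],1))
json.dump({k:list(v) for k,v in P.items()},open("P.json","w")); print(arm.read_time())
ims.append(ims[0]*0); cv2.imwrite("pics/m2.png",cv2.resize(np.vstack([np.hstack(ims[:4]),np.hstack(ims[4:])]),(800,369)))
E
```

```text
green [ 0.4505 -0.3605] [ 0.0112 -0.0037] [326. 232.] [ 8.  12.3]
flange [ 0.435  -0.1702] [ 0.0001 -0.0014] [310. 223.] [78.5 80.6]
coarse [ 0.6051 -0.1491] [ 0.0034 -0.0012] [318. 226.] [74.8 78.6]
red [0.6032 0.0244] [0.0013 0.0008] [312. 219.] [103.2 106.8]
fine [0.4392 0.1352] [-0.0004 -0.0008] [306. 226.] [74.9 78.3]
blue [0.6168 0.1834] [0.0019 0.0017] [316. 222.] [67.7 71.9]Traceback (most recent call last):
  File "<stdin>", line 6, in <module>
  File "h.py", line 30, in measure
    im,pose=look(name); e,z=blob(im,k); return cast("wrist",e[0],z,pose)[:2],e,im
                            ~~~~^^^^^^
  File "h.py", line 27, in blob
    c=max(cv2.findContours(m,cv2.RETR_EXTERNAL,cv2.CHAIN_APPROX_NONE)[0],key=cv2.contourArea)
ValueError: max() iterable argument is empty
```

Run:
```python
from h import *
ims=[]
for k in("green","yellow"):
    im=cv2.imread(f"pics/s_{k}.png"); h=cv2.cvtColor(im,cv2.COLOR_BGR2HSV)
    for p in((310,225),(285,225),(335,225),(310,250),(310,200),(260,200)): print(k,p,h[p[1],p[0]])
for k in("green","flange","coarse","red","fine","blue","yellow"):
    im=cv2.imread(f"pics/s_{k}.png")
    if k not in("green","yellow"): blob(im,k)
    ims.append(im[110:350,190:450])
ims.append(ims[0]*0); cv2.imwrite("pics/m2.png",cv2.resize(np.vstack([np.hstack(ims[:4]),np.hstack(ims[4:])]),(800,369)))
```

```text
green (310, 225) [25 25 62]
green (285, 225) [68 78 85]
green (335, 225) [65 73 84]
green (310, 250) [  6   9 139]
green (310, 200) [70 83 86]
green (260, 200) [ 16  95 148]
yellow (310, 225) [ 17 102 105]
yellow (285, 225) [ 21 160 185]
yellow (335, 225) [ 21 158 189]
yellow (310, 250) [ 21 158 190]
yellow (310, 200) [ 21 159 178]
yellow (260, 200) [ 16  98 175]
```

View pics/m2.png

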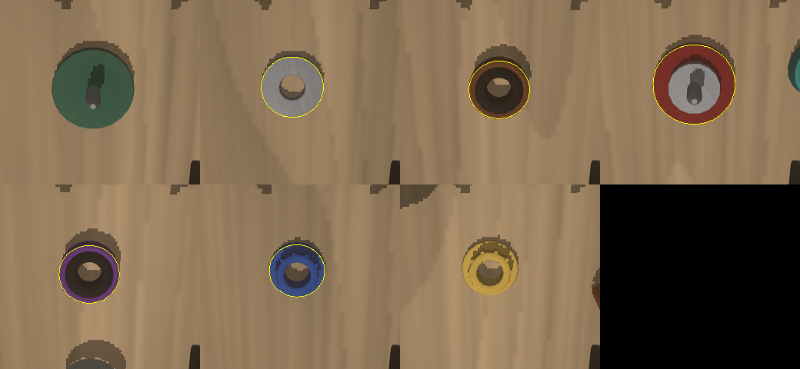

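Ellipses fit well on the five masks that worked (flange (310,223), coarse (318,226), red (312,219), purple (306,226), blue (316,222)). I'll fix the green and yellow thresholds, re-measure both, then place the flange.

```bash
cat >> h.py <<'E'
RNG["green"]=((50,50,20),(95,255,255),.007); RNG["yellow"]=((18,130,60),(30,255,255),.006)
import json
def back(w): h=w/2; L=.0760; return L-np.sqrt(L*L-h*h)   # pad swing-back for opening w
def slow(x,y,z0,z1):
    arm.line_to([x,y,z0],.15); arm.line_to([x,y,z1],.04)
def pick_place(k,base,w,wopen,tip,sup,f=40):
    P=json.load(open("P.json")); a,b=P[k],P[base]; z=tip+.073-back(w)
    arm.move_gripper(wopen/.085); arm.movep([*a,.20],Q); slow(*a,z+.03,z)
    arm.move_gripper(0,f); print(k,"opening mm",arm.read_opening()*85,"pad",arm.read_finger_force(),"F",np.round(arm.read_ft_force(),1))
    arm.line_to([*a,.20],.2); arm.pause(.1); print("lifted",arm.read_opening()*85,np.round(arm.read_ft_force(),2))
    if arm.read_opening()*85<w-8: raise SystemExit("lost")
    arm.movep([*b,.20],Q); slow(*b,z+.065,z+sup+.001)
    print("down F",np.round(arm.read_ft_force(),1),np.round(arm.read_tool_pos(),4),np.round([*b,z+sup+.001],4),"op",arm.read_opening()*85)
def release(base,wopen,name):
    b=json.load(open("P.json"))[base]
    arm.move_gripper(wopen/.085); arm.line_to([*b,.22],.2); arm.pause(.1)
    im,pose=look(name); print("t",arm.read_time()); return im
E
python3 - <<'E'
from h import *
P={"flange":[.435,-.1702],"coarse":[.6051,-.1491],"red":[.6032,.0244],"fine":[.4392,.1352],"blue":[.6168,.1834]}
for k in("yellow","green"):
    arm.movep([*S[k],.22],Q); arm.pause(.1); p,e,im=measure(k,None,"s2_"+k); P[k]=list(p); print(k,p.round(4),np.round(e[:2],1).tolist() if 0 else (e[0],e[1]))
json.dump(P,open("P.json","w"))
pick_place("flange","green",.056,.072,.0025,.014)
cv2.imwrite("pics/side1.png",snapshot("side")[120:260,360:560])
E
```

```text
yellow [0.4734 0.3529] ((310.1807556152344, 221.47958374023438), (71.68089294433594, 72.61264038085938))
green [ 0.44  -0.356] ((309.7076110839844, 225.8881072998047), (102.2979507446289, 106.31867218017578))
flange opening mm 53.852352305824915 pad 40.82514211535454 F [-0.9  0.4  6.4]
lifted 54.05138524080709 [ 0.37 -0.11 -0.84]
down F [-0.2 -0.5 -1.2] [ 0.4402 -0.3561  0.0854] [ 0.44   -0.356   0.0852] op 53.878559072087306
```

Run:
```python
from h import *
im=release("green",.072,"p1")
pick_place("coarse","green",.052,.068,.005,.024)
im2=release("green",.068,"p2")
im3=cv2.resize(snapshot("side")[130:240,390:540],(520,382))
a=np.hstack([im[110:350,190:450],im2[110:350,190:450]])
cv2.imwrite("pics/m3.png",np.vstack([a,im3]))
```

```text
t 20.0333
coarse opening mm 49.463169904124456 pad 43.2270155166043 F [-0.4 -0.4  2.2]
lifted 49.522999538152014 [-0.36  0.13 -0.44]
down F [-0.8  0.4 -0.9] [ 0.4402 -0.3561  0.0986] [ 0.44   -0.356   0.0984] op 49.33535660104577
t 28.1333
```

View pics/m3.png

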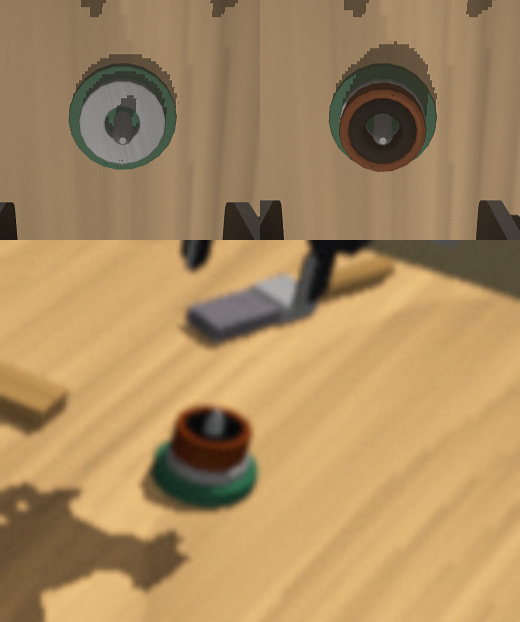

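The flange (at ~(122,122) in its crop) and the coarse drum (~(383,128)) sit flat and centred on the pin. Next come the yellow knob and the purple drum.

Run:
```python
from h import *
pick_place("yellow","green",.036,.058,.0105,.046)
im=release("green",.058,"p3")
pick_place("fine","red",.052,.068,.005,.024)
im2=release("red",.068,"p4")
s=snapshot("side"); a=np.hstack([im[110:350,190:450],im2[110:350,190:450]])
b=np.hstack([cv2.resize(s[150:240,400:500],(260,234)),cv2.resize(s[205:295,240:340],(260,234))])
cv2.imwrite("pics/m4.png",np.vstack([a,b]))
```

```text
yellow opening mm 33.874722006992286 pad 39.86323591321707 F [ 0.  -0.4  3.6]
lifted 33.604993742905094 [ 0.27  0.28 -0.81]
down F [ 0.4  0.4 -1. ] [ 0.4399 -0.356   0.1281] [ 0.44   -0.356   0.1283] op 33.74967635862609
t 38.5333
fine opening mm 50.54709809356065 pad 41.00094469729811 F [-1.4  0.4  6.2]
lifted 50.812840702788066 [-0.89  0.17 -1.77]
down F [ 0.6  0.7 -0.9] [0.6034 0.0245 0.0986] [0.6032 0.0244 0.0984] op 50.85951794263473
t 47.2167
```

View pics/m4.png

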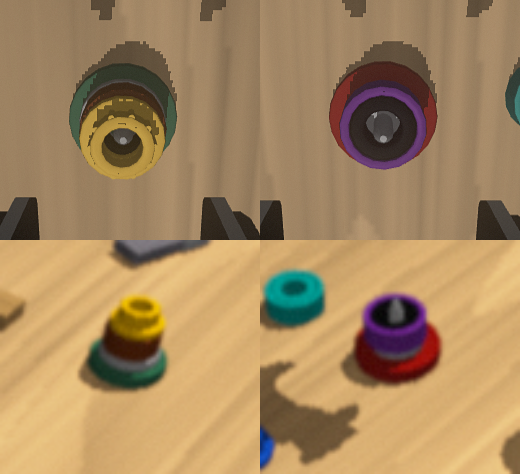

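The yellow knob (~(122,142)) and the purple drum (~(383,126)) are seated flat and centred. The blue knob is next.

Run:
```python
from h import *
pick_place("blue","red",.036,.058,.0105,.046)
im2=release("red",.058,"p5")
arm.line_to([.6032,.0244,.28],.2); arm.movep([.35,-.5,.3],Q)
s=snapshot("side"); t=snapshot("top")
b=np.hstack([cv2.resize(s[180:320,200:480],(560,280)),im2[110:350,190:430][:240].repeat(1,0) if 0 else cv2.resize(im2[110:350,190:430],(240,280))])
cv2.imwrite("pics/m5.png",np.vstack([b,cv2.resize(t[160:340,120:520],(800,310))]) )
```

```text
blue opening mm 34.68117924752024 pad 39.605497140437365 F [-0.7 -1.   4. ]
lifted 34.43693815712346 [-0.01  0.45 -0.64]
down F [-0.  -0.6 -0.3] [0.6031 0.0243 0.1281] [0.6032 0.0244 0.1283] op 34.56754133722652
t 53.95
```

View pics/m5.png

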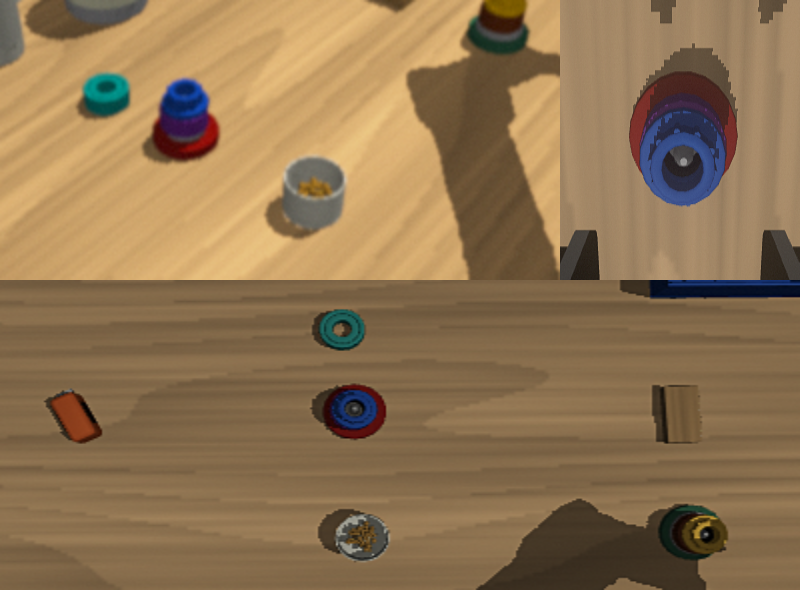

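Both stacks are complete and flat: blue over purple at (355,408), and yellow over brown over the flange at (700,532), where the offset is only perspective. The tin stands untouched at (362,536).

```bash
python3 -c "
from station import *
print(ticket.finish_job())"
```

```text
the job is handed in; nothing more can be done
None
```

Both sanding drums are stacked in the order you asked, the parts look flat and fully down in the last pictures, the tin was left standing where it was, and the job was handed in at about 55 s of the 134 s allowed.

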